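# Click the julienne insert into the vegetable slicer

### The arm

A 6-joint arm with a two-finger parallel gripper is mounted at the origin on a cart in front of the work surface, level with it; the furniture and walls round the work are solid. World frame = base frame: x ahead of the robot, y to its left, z up, the work surface at z = 0. Lengths are in mm, angles in rad, forces in N, time in s.
With the tool pointing down it reaches from about 200 to 875 mm from the base axis. Payload 3.4 kg.
Tool frame: the origin (TCP) lies between the finger pads, 19 mm behind the fingertips; this is the grasp point; z points along the fingers, y is the line along which they close (so a half turn about z gives the same grasp; the last joint's range is limited). The gripper opens to 94 mm and grips with 3 to 60 N. Pads are 16 mm wide; open, the fingers measure 119 mm over their backs; the gripper's body (75 mm by 177 mm) begins 78 mm behind the grasp point.
Start: joints at [1.09, 0.276, 1.505, -0, 1.361, -0.121], TCP at [202.469, 538.21, 224.293] pointing down, gripper open.
Joint ranges: [-2.89, 2.89], [-0.75, 2.08], [0.22, 2.7], [-1.18, 4.32], [0.11, 2.71], [-2.7, 2.7]. Speed limits (rad/s): [2.57, 2.57, 3.14, 3.14, 3.14, 3.14].

### API

Orientations are given as a unit quaternion [x, y, z, w].
In Python, from cell import manip gives the robot as it stands.
- The arm moves only by the tool move_arm, never from a script. Its argument "plan" is a list of rows, each a list of 5 numbers: the opening, from -1 (shut) to 1 (fully open), then the shift along the tool's x, y, z in mm, then the turn about the tool's z in rad. In form: [[fingers, tx, ty, tz, spin], ...]. A call has 1 to 8 rows; each row shifts and turns the commanded pose from where the row before left it, along the tool's axes as they then stand; what a row does not reach is not made up. A row lasts 1/10 s, in which the tool goes at most 50 mm and 8.59 degrees, less where a joint would pass 70% of its speed; a pose out of reach is approached as far as the arm can. A call is refused whole if a number of a shift passes 50 or a number of a turn 0.15, either way. A call with a gripper value outside its range is refused whole. The fingers move at their own pace and stop on an object; "newtons" is the grip in N (left out, the last holds). Time passes only in rows, so rows that do not move let the fingers close. It gives the time, the measured TCP pose, the force, the opening and the grip force at its end, in the units of the state.
- manip.observe(): the state, without advancing time (a new reading comes with each control period).
- manip.snapshot(name): name is "scene" or "side" or "wrist"; returns the picture (420x560x3 uint8, red, green, blue); there is no depth.
- manip.camera_info(name): a dict with "mtx" (3x3 intrinsics, pixels), "cam_to_world" (4x4, takes a point from camera to world coordinates). Camera axes: x right, y up, looking along -z (the intrinsics and any distortion apply to the point x, -y, -z); pixel columns grow to the right and rows downward; lengths in mm; the calibration is good to about 2 mm. The wrist camera is an equidistant fisheye: a pixel r from the principal point sees the ray r / f radians off the axis. A picture is of the moment at which its call begins: read the wrist's pose just before it. camera_info takes no time and is no camera call; for the wrist camera it gives the pose at the moment of the call.
- manip.finish_job(): hands the job in; it is judged then, once.
The state is a dict: "t": time; "joints": joint angles; "joint_velocities": joint speeds; "joint_efforts": joint torques, N m; "tool_pos": TCP position; "tool_rot": TCP orientation; "contact_force": force on the tool from outside, world axes, zero at the start; "wrist_torque": the same for the moment, N m; "grip_width": opening from 0.0 (shut) to 1.0 (fully open); "gripper_force": force on a finger pad.
Only numpy, scipy, OpenCV 4.12 (cv2) and the standard library are available. Lean on these libraries where they do the work, as an engineer would, in place of code of your own. Each camera call takes 0.05 s, during which the arm holds its last target. There are 200 camera calls.

### The job

Fit the orange julienne insert into the white vegetable slicer: set it flat on the slicer's bed and slide it, ramped nose first, under the side lips and the grey hood until it is fully home and the spring catch has clicked up into it. It takes only a light push: feel for the stop and never ram it (25 N would break the catch), then let go of it, and leave everything else standing where it is.

Things in the scene. Friction and masses are not known exactly. Their poses are not given: they have to be found in the camera images.
- slicer: White vegetable slicer, fixed; place and angle vary. Origin: middle of it at worktop height; x is the way in (towards the grey hood), y left of that, z up. Bed 200 x 116 mm (x -90 to 110), flat top at z = 12 mm. Open from above for x below 8. Black carrying loop at the front to x = -108, 12 high; black dial on the right side at x = 62.
- mouth (a point): Middle of the mouth on the bed's top (slicer x = 35, z = 12 mm), axes as the slicer's. From here to x = 110 run two side walls, inner faces 83 mm apart (insert 80), with lips that overhang 8 mm inwards, 67 mm apart, underside 12 mm above the bed (2 mm over the insert plate), top at z = 31. Before it, from x = 8, low lead-in flares narrow from 102 to 83 mm.
- pocket (a point): Middle of the front edge of the grey hood, on the bed's top (slicer x = 46, z = 12 mm), axes as the slicer's. The hood joins the lips from here to x = 110: underside 12 mm above the bed, top at z = 32 mm. Under it, mostly out of sight, sit the spring catch and a hard stop.
- insert: Orange insert, loose, about 0.2 kg, starts flat on the worktop. Plate 120 x 80 x 10 mm. Origin: centre of its underside; x points to the nose, z up. The last 15 mm of the nose (x 45 to 60) ramp up 6 mm on the underside. Cross groove under it, x 18 to 30, 6 mm deep, for the catch. Upright grip rib at x = -42: 16 mm thick along x, 36 mm wide along y, z 10 to 50.
- insert_grip (a point): Point in the grip rib of the insert at its x = -42, y = 0, z = 36 mm: good TCP height for gripping the rib front and back from above.
- catch (a joint): Brass spring tongue in the bed under the hood, 4 mm proud, 2 to 3 N. 0 = up, to 0.006 m = pressed down. The nose ramp presses it down (2 to 8 N of push, more if the plate rubs a wall), stays down under the plate, then jumps up into the groove about 1.5 mm before the hard stop. Both shift together by up to 18 mm each time, unmeasured: at the stop the insert's origin is at slicer x = 25 to 44 mm.
- cup: Green espresso cup, 65 x 94 x 52 mm, bystander; origin centre of underside.
- glass: Small clear glass, 48 mm wide, 58 mm high, bystander; origin centre of underside.
- salt: Salt shaker with grey top, 44 mm wide, 90 mm high, bystander; origin centre of underside.
- jar_green: Spice jar with green cap, 46 mm wide, 106 mm high, bystander; origin centre of underside.
- jar_red: Spice jar with red cap, 44 mm wide, 105 mm high, bystander; origin centre of underside.
- tin: Food tin, 57 mm wide, 72 mm high, bystander; origin centre of underside.
There are look-alikes about, which are no part of the job. Several things look just like the insert: the one meant starts farthest to the robot's right.

How it is judged:
By the outcome, as a careful person would: the job done as asked, in the order asked, and still so for the second after the job is handed in, with the robot touching nothing.
It also fails if it takes over 48 s, if anything falls off the work surface, if the arm or the gripper's body presses on something with over 40 N, if the wrist force passes 120 N, or if a joint passes its speed limit or range.

## Working session

There is one attempt and no reset: what is moved stays moved. The work goes in short steps, Python scripts to look and compute and a tool call to move; the robot and the scene stay as the last step left them, time stands still between calls to the robot, and variables do not carry over. Pictures are saved under pics/ and viewed, at most 10 in all, crops included, and the job is handed in when it is done.

Besides the shell and the picture viewer there is one more tool, called after "Emit:" as name([rows], argument=value, ...), one row to a line, values as JSON. move_arm: Moves the arm, as the interface text tells. Its arguments: {"type":"object","properties":{"plan":{"type":"array"},"newtons":{"type":"number"}},"required":["plan"]}

```bash
mkdir -p pics; python3 - <<'E'
from cell import manip
import cv2,numpy as np,pickle
d={}
for n in("scene","side"):
    im=manip.snapshot(n);c=manip.camera_info(n);d[n]=(im,c);cv2.imwrite(f"pics/{n}0.png",im[:,:,::-1])
    print(n,np.round(c["cam_to_world"],3).tolist(),np.round(c["mtx"],1).tolist(),[k for k in c])
pickle.dump(d,open("d0.pkl","wb"))
s=manip.observe();print(s["t"],s["tool_pos"],s["tool_rot"],s["contact_force"],s["grip_width"])
E
```

```text
scene [[0.829, 0.341, -0.444, -43.552], [-0.559, 0.496, -0.664, -798.782], [-0.006, 0.799, 0.602, 918.435], [0.0, 0.0, 0.0, 1.0]] [[488.1, 0.0, 289.4], [0.0, 488.1, 206.6], [0.0, 0.0, 1.0]] ['mtx', 'cam_to_world']
side [[-0.785, 0.283, -0.55, -232.264], [-0.619, -0.34, 0.708, 1197.267], [0.014, 0.897, 0.442, 703.391], [0.0, 0.0, 0.0, 1.0]] [[473.8, 0.0, 279.4], [0.0, 473.8, 202.1], [0.0, 0.0, 1.0]] ['mtx', 'cam_to_world']
0.1 [202.25175683 537.7791623  223.52295373] [ 1.78930411e-01  9.83861432e-01 -7.35893964e-04 -2.20580622e-04] [ 0.41483249  0.80664673 -0.55616921] 1.0015315760296555
```

View pics/scene0.png

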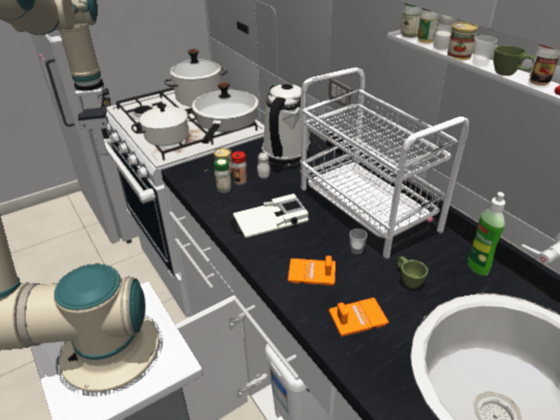

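View pics/side0.png

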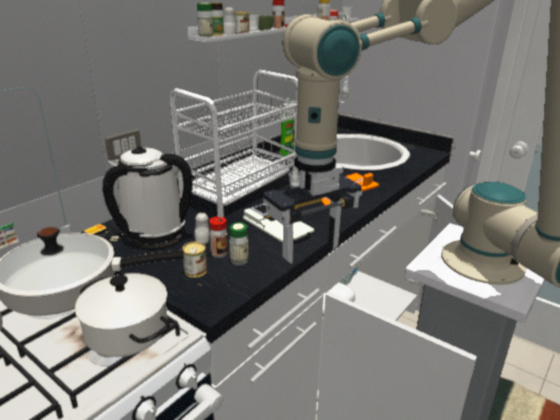

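Scene: orange inserts at (312,271) and (358,316), slicer at (271,214) with hood to the right; side: slicer partly hidden by the gripper at (280,222), inserts at (360,181) and (318,203).

```bash
cat >h.py <<'E'
import cv2,numpy as np
def ray(c,u,v):
    K=c["mtx"];T=c["cam_to_world"];d=np.array([(u-K[0,2])/K[0,0],-(v-K[1,2])/K[1,1],-1.])
    return T[:3,3],T[:3,:3]@d
def cast(c,u,v,z):
    o,d=ray(c,u,v);return o+d*(z-o[2])/d[2]
def proj(c,p):
    q=np.linalg.inv(c["cam_to_world"])@np.r_[p,1];K=c["mtx"]
    return K[0,2]-K[0,0]*q[0]/q[2],K[1,2]+K[1,1]*q[1]/q[2]
def tri(l):
    A=np.zeros((3,3));b=np.zeros(3)
    for o,d in l:
        d=d/np.linalg.norm(d);M=np.eye(3)-np.outer(d,d);A+=M;b+=M@o
    return np.linalg.solve(A,b)
E
python3 - <<'E'
import pickle;from h import *
d=pickle.load(open("d0.pkl","rb"))
for n in d:
    im,c=d[n];h=cv2.cvtColor(im,cv2.COLOR_RGB2HSV)
    m=cv2.inRange(h,(5,180,120),(20,255,255))
    k,l,s,ce=cv2.connectedComponentsWithStats(m)
    for i in range(1,k):
        if s[i,4]>40:print(n,s[i],ce[i].round(1),cast(c,*ce[i],10).round())
im=d["scene"][0];cv2.imwrite("pics/c1.png",cv2.resize(im[180:350,225:405,::-1],None,fx=3.5,fy=3.5,interpolation=cv2.INTER_CUBIC)[:600])
im=d["side"][0];cv2.imwrite("pics/c2.png",cv2.resize(im[160:260,230:400,::-1],None,fx=4.5,fy=4.5,interpolation=cv2.INTER_CUBIC))
E
```

```text
scene [ 288  255   48   30 1049] [312.4 270.7] [519. -63.  10.]
scene [ 329  297   60   39 1313] [357.8 316.1] [ 518. -248.   10.]
side [347 173  32  18 299] [363.8 180.4] [ 504. -253.   10.]
side [321 198   9   7  48] [325.2 201.1] [518. -17.  10.]
side [542 410  12  10  42] [547.9 414.1] [-250.  445.   10.]
```

View pics/c1.png

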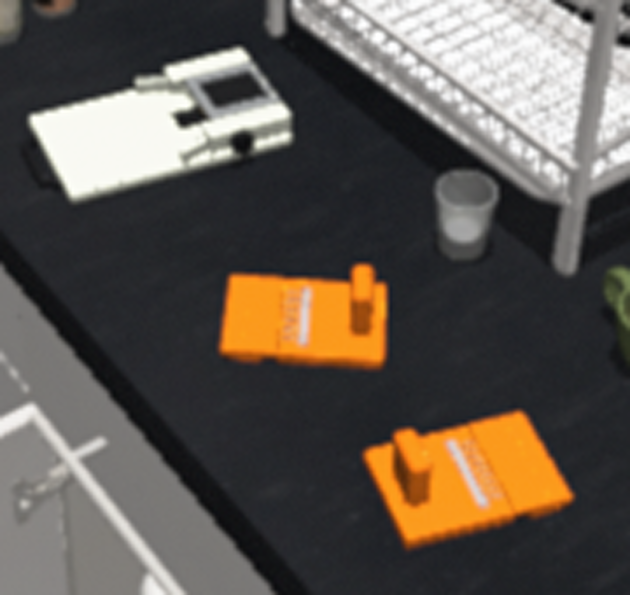

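View pics/c2.png

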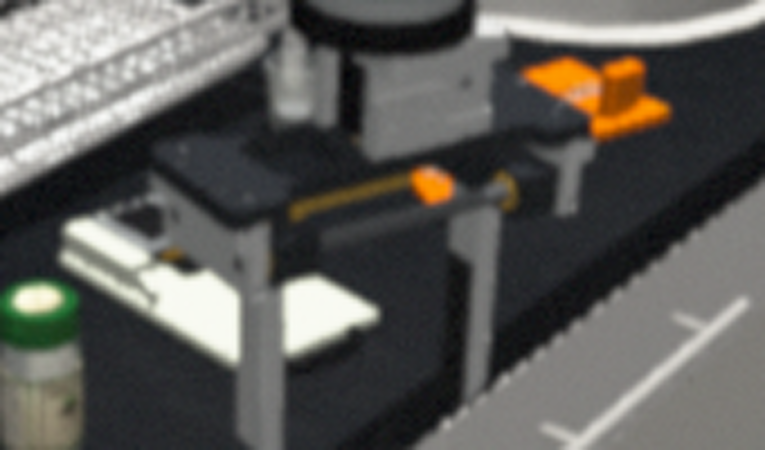

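Crop of scene: slicer bed corners at (30,118),(72,198), hood's back end at (243,48),(292,128); the target insert's plate corners at (363,455),(408,545),(572,495),(522,410), rib near its left end. The side crop shows the target's rib top at (622,68) and the slicer bed corner at (378,315).

```bash
python3 - <<'E'
import pickle;from h import *
d=pickle.load(open("d0.pkl","rb"));c=d["scene"][1];c2=d["side"][1]
P=lambda x,y:(225+x/3.5,180+y/3.5)
S=lambda x,y:(230+x/4.5,160+y/4.5)
r=lambda *p:cast(c,*P(*p[:2]),p[2])
f=lambda v:np.degrees(np.arctan2(v[1],v[0])).round(1)
q=[r(30,118,12),r(72,198,12),r(292,128,31),r(243,48,31)]
print(np.round(q)); print("slicer ang",f(q[2]-q[1]),f(q[3]-q[0]),f(q[1]-q[0])+90,"wid",np.linalg.norm(q[0]-q[1]),"len",np.linalg.norm(q[2]-q[1]))
i=[r(363,455,10),r(408,543,10),r(572,493,10),r(522,410,10)]
print(np.round(i)); print("ins ang",f(i[2]-i[1]),f(i[3]-i[0]),f(i[1]-i[0])+90,"cen",np.mean(i,0).round(1),[np.linalg.norm(i[k]-i[k-1]).round() for k in range(4)])
print("rib top tri",tri([ray(c,*P(411,437)),ray(c2,*S(622,68))]).round(1), "rib cast",r(411,437,50).round())
print("bed corner tri",tri([ray(c,*P(72,198)),ray(c2,*S(378,315))]).round(1))
from cell import manip;from scipy.spatial.transform import Rotation as R
print(R.from_quat(manip.observe()["tool_rot"]).as_matrix().round(3))
E
```

```text
[[465. 267.  12.]
 [442. 154.  12.]
 [629. 108.  31.]
 [661. 227.  31.]]
slicer ang -13.8 -11.6 -11.599999999999994 wid 115.41871395106295 len 194.03866037203719
[[ 472. -194.   10.]
 [ 451. -270.   10.]
 [ 568. -299.   10.]
 [ 591. -224.   10.]]
ins ang -14.2 -14.5 -15.799999999999997 cen [ 520.5 -246.7   10. ] [np.float64(122.0), np.float64(79.0), np.float64(121.0), np.float64(78.0)]
rib top tri [ 480.3 -228.1   49.3] rib cast [ 485. -226.   50.]
bed corner tri [443.1 159.8   5.4]
[[-0.936  0.352 -0.001]
 [ 0.352  0.936 -0.001]
 [ 0.    -0.002 -1.   ]]
```

Emit:
move_arm([
  [1,0,0,0,0.147],
  [1,0,0,0,0.147],
  [1,0,0,0,0.147],
  [1,0,0,0,0.147],
  [1,0,0,0,0.147],
  [1,0,0,0,0.147],
  [1,0,0,0,0.147],
  [1,0,0,0,0.147],
])

```text
t: 0.9
tool_pos: [202.3, 537.9, 223.8]
tool_rot: [0.697, 0.717, -0.001, 0.0]
contact_force: [0.3, -0.0, -0.2]
grip_width: 0.998
gripper_force: 0.0
```

Emit:
move_arm([
  [1,0,0,0,0.147],
  [1,0,0,0,0.145],
  [1,0,0,0,0],
])

```text
t: 1.2
tool_pos: [202.4, 538.0, 223.8]
tool_rot: [0.792, 0.611, -0.0, 0.0]
contact_force: [-0.2, -0.0, -0.4]
grip_width: 0.999
gripper_force: 0.0
```

```bash
cat >>h.py <<'E'
def rel(p):
    from cell import manip;from scipy.spatial.transform import Rotation as R
    s=manip.observe();M=R.from_quat(s["tool_rot"]).as_matrix()
    print("t",round(s["t"],2),"pos",s["tool_pos"].round(1) if hasattr(s["tool_pos"],"round") else s["tool_pos"],"ytool deg",np.degrees(np.arctan2(M[1,1],M[0,1])).round(2),"F",np.round(s["contact_force"],1),"shift",(M.T@(np.array(p)-s["tool_pos"])).round(1))
E
python3 -c "
from h import *
rel([480,-236,200])"
```

```text
t 1.2 pos [202.4 538.  223.8] ytool deg -14.71 F [-0.2 -0.  -0.4] shift [-678.1  465.1   24.3]
```

Emit:
move_arm([
  [1,-32,38,0,0],
  [1,-32,38,0,0],
  [1,-32,38,0,0],
  [1,-32,38,0,0],
  [1,-32,38,0,0],
  [1,-32,38,0,0],
  [1,-32,38,0,0],
  [1,-32,38,0,0],
])

```text
t: 2.0
tool_pos: [432.1, 211.6, 224.3]
tool_rot: [0.791, 0.612, 0.0, -0.0]
contact_force: [0.3, 1.2, -0.3]
grip_width: 1.001
gripper_force: 0.0
```

Emit:
move_arm([
  [1,0,0,0,0],
  [1,0,0,0,0],
])

```text
t: 2.2
tool_pos: [431.7, 212.5, 224.0]
tool_rot: [0.792, 0.61, -0.0, -0.001]
contact_force: [-0.9, 0.7, -0.4]
grip_width: 1.004
gripper_force: 0.0
```

```bash
python3 - <<'E'
from h import *;from cell import manip;import pickle
rel([480,-236,200])
c=manip.camera_info("wrist");im=manip.snapshot("wrist");pickle.dump((im,c),open("w1.pkl","wb"));cv2.imwrite("pics/w1.png",im[:,:,::-1])
print(c["mtx"],c["cam_to_world"].round(3))
E
```

```text
t 2.2 pos [431.7 212.5 224. ] ytool deg -14.78 F [-0.9  0.7 -0.4] shift [-421.3  161.2   23.7]
[[325.1922621    0.         280.7543773 ]
 [  0.         325.1922621  209.59481811]
 [  0.           0.           1.        ]] [[ 9.67000e-01  2.47000e-01  6.70000e-02  4.50551e+02]
 [-2.56000e-01  9.35000e-01  2.47000e-01  2.84915e+02]
 [-1.00000e-03 -2.56000e-01  9.67000e-01  3.83528e+02]
 [ 0.00000e+00  0.00000e+00  0.00000e+00  1.00000e+00]]
```

View pics/w1.png

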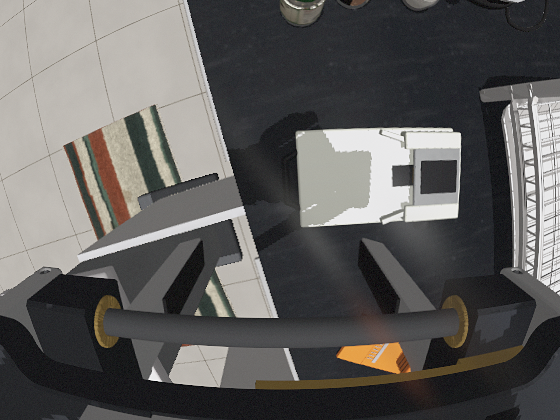

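Wrist view: slicer bed corners at about (297,130), (301,226), hood end at (460,131)-(458,220), mouth near (398,175).

```bash
cat >>h.py <<'E'
def wray(c,px):
    n=cv2.fisheye.undistortPoints(np.float64(px).reshape(-1,1,2),c["mtx"],np.zeros(4)).reshape(-1,2)
    d=np.c_[n[:,0],-n[:,1],-np.ones(len(n))]@c["cam_to_world"][:3,:3].T
    return c["cam_to_world"][:3,3],d
def wcast(c,px,z):
    o,d=wray(c,px);return o+d*((z-o[2])/d[:,2])[:,None]
def wproj(c,p):
    q=(np.c_[p,np.ones(len(p))]@np.linalg.inv(c["cam_to_world"]).T)[:,:3]
    return cv2.fisheye.projectPoints((q*[1,-1,-1]).reshape(-1,1,3),np.zeros(3),np.zeros(3),c["mtx"],np.zeros(4))[0].reshape(-1,2)
E
cat > sl.py <<'E'
import pickle,sys;from h import *
im,c=pickle.load(open(sys.argv[1],"rb"))
g=im.min(2).astype(np.uint8);m=cv2.inRange(g,110,255);m[:,:270]=0;m[260:]=0;m[:90]=0;m[:,475:]=0
m=cv2.morphologyEx(m,cv2.MORPH_CLOSE,np.ones((5,5)))
ct=max(cv2.findContours(m,0,1)[0],key=cv2.contourArea).reshape(-1,2)
p=wcast(c,ct,12)[:,:2]
print(cv2.minAreaRect(np.float32(p)),cv2.boundingRect(ct))
o=np.array([540,191.]);a=np.radians(-12.)
for it in range(4):
    x=np.array([np.cos(a),np.sin(a)]);y=np.array([-x[1],x[0]]);l=np.c_[(p-o)@x,(p-o)@y]
    L=l[(l[:,0]>-80)&(l[:,0]<0)];F=l[(l[:,0]<-75)&(abs(l[:,1])<48)]
    t=L[L[:,1]>40];b=L[L[:,1]<-40]
    ft=np.polyfit(t[:,0],t[:,1],1);fb=np.polyfit(b[:,0],b[:,1],1);ff=np.median(F[:,0]);fs=np.polyfit(F[:,1],F[:,0],1)
    da=(ft[0]+fb[0])/2
    o=o+x*(ff+90)+y*(np.polyval(ft,0)+np.polyval(fb,0))/2*1.0
    print("o",o.round(1),"yaw",np.degrees(a).round(2),"slopes deg",np.degrees([ft[0],fb[0],-fs[0]]).round(2),"w",(ft[1]-fb[1]).round(1))
    if it<3:a+=da
print("end x",l[:,0].max().round(1))
E
python3 sl.py w1.pkl
```

```text
((555.8436889648438, 197.29296875), (118.212646484375, 210.37403869628906), 79.07582092285156) (296, 127, 165, 100)
o [542.2 201.5] yaw -12.0 slopes deg [1.24 0.71 3.29] w 114.1
o [541.9 201.5] yaw -11.02 slopes deg [ 0.3  -0.25 -0.09] w 114.1
o [541.9 201.5] yaw -11.0 slopes deg [ 0.28 -0.28 -0.12] w 114.1
o [541.9 201.5] yaw -11.0 slopes deg [ 0.28 -0.28 -0.12] w 114.1
end x 119.7
```

Emit:
move_arm([
  [1,-40,15,0,0],
  [1,-20,5,0,0],
  [1,0,0,0,0],
  [1,0,0,0,0],
])

```text
t: 2.65
tool_pos: [434.9, 151.8, 224.4]
tool_rot: [0.791, 0.611, 0.0, -0.001]
contact_force: [-0.1, 0.1, 0.2]
grip_width: 0.997
gripper_force: 0.0
```

```bash
python3 - <<'E'
from h import *;from cell import manip;import pickle
c=manip.camera_info("wrist");im=manip.snapshot("wrist");pickle.dump((im,c),open("w2.pkl","wb"));cv2.imwrite("pics/w2.png",im[:,:,::-1])
rel([470,-250,224])
E
sed -i 's/m\[:90\]=0/m[:45]=0/' sl.py; python3 sl.py w2.pkl
```

```text
t 2.7 pos [435.  151.9 224.3] ytool deg -14.59 F [-0.3  0.8  0.4] shift [-3.801e+02  1.351e+02 -1.000e-01]
((555.9882202148438, 197.83599853515625), (115.24501037597656, 209.57144165039062), 78.95801544189453) (280, 79, 171, 101)
o [542.7 200.7] yaw -12.0 slopes deg [1.08 0.49 3.37] w 113.8
o [542.3 200.8] yaw -11.22 slopes deg [ 0.29 -0.35  0.46] w 113.8
o [542.3 200.8] yaw -11.25 slopes deg [ 0.33 -0.3   0.49] w 113.8
o [542.3 200.8] yaw -11.23 slopes deg [ 0.32 -0.32  0.47] w 113.8
end x 118.6
```

Emit:
move_arm([
  [1,-46,17,0,0],
  [1,-46,17,0,0],
  [1,-46,17,0,0],
  [1,-46,17,0,0],
  [1,-46,17,0,0],
  [1,-46,17,0,0],
  [1,-46,17,0,0],
  [1,-46,17,0,0],
])

```text
t: 3.5
tool_pos: [474.5, -240.7, 224.3]
tool_rot: [0.791, 0.612, 0.001, 0.0]
contact_force: [1.0, 0.1, 0.1]
grip_width: 0.999
gripper_force: 0.0
```

Emit:
move_arm([
  [1,0,0,0,0],
  [1,0,0,0,0],
])

```text
t: 3.7
tool_pos: [474.1, -239.7, 223.7]
tool_rot: [0.792, 0.611, 0.0, -0.001]
contact_force: [0.5, 0.9, 0.6]
grip_width: 1.001
gripper_force: 0.0
```

```bash
cat >ins.py <<'E'
from h import *;import sys,pickle
from cell import manip
f=sys.argv[1]
c=manip.camera_info("wrist");im=manip.snapshot("wrist");pickle.dump((im,c),open(f+".pkl","wb"));cv2.imwrite(f"pics/{f}.png",im[:,:,::-1])
rel([480,-236,200])
h=cv2.cvtColor(im,cv2.COLOR_RGB2HSV);m=cv2.inRange(h,(5,180,100),(20,255,255))
m=cv2.morphologyEx(m,cv2.MORPH_CLOSE,np.ones((5,5)))
for ct in cv2.findContours(m,0,1)[0]:
    if cv2.contourArea(ct)<300:continue
    r=cv2.approxPolyDP(ct,4,True).reshape(-1,2)
    print(cv2.boundingRect(ct),cv2.contourArea(ct),r.tolist())
    p=np.float32(wcast(c,ct.reshape(-1,2),10)[:,:2]);print(" rect",cv2.minAreaRect(p))
E
python3 ins.py w3
```

```text
t 3.75 pos [ 473.9 -238.7  223.8] ytool deg -14.66 F [0.3 1.  0.8] shift [ 4.1  5.3 23.8]
(269, 147, 102, 69) 6067.0 [[271, 147], [270, 213], [327, 215], [329, 202], [334, 203], [333, 213], [336, 206], [365, 206], [369, 152]]
 rect ((519.9642944335938, -242.802734375), (79.73905944824219, 118.88996887207031), 73.03539276123047)
```

View pics/w3.png

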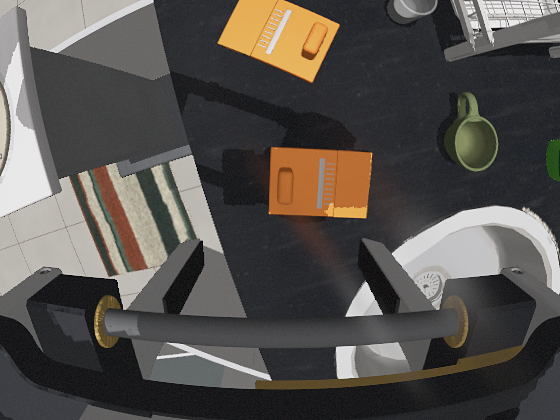

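Target insert in the wrist view: plate corners (271,147), (270,217), (366,218), (371,152); rib top centred at about (286,185).

```bash
python3 - <<'E'
from h import *;import pickle
im,c=pickle.load(open("w3.pkl","rb"))
q=wcast(c,[(271,147),(270,217),(366.5,218),(371,152)],10)[:,:2];print(q.round(1))
f=lambda v:np.degrees(np.arctan2(v[1],v[0])).round(1)
print(f(q[2]-q[1]),f(q[3]-q[0]),f(q[0]-q[1])-90,q.mean(0),[np.linalg.norm(q[i]-q[i-1]).round(1) for i in range(4)])
h=cv2.cvtColor(im,cv2.COLOR_RGB2HSV)
g=cv2.cvtColor(im,cv2.COLOR_RGB2GRAY)
r=cv2.resize(im[135:230,255:385,::-1],None,fx=6,fy=6,interpolation=cv2.INTER_CUBIC);cv2.imwrite("pics/c3.png",r)
# two-view height of the rib top: scene pixel + wrist ray
import pickle as p;d=p.load(open("d0.pkl","rb"))
o,w=wray(c,[(286,185.5)])
print("rib top tri",tri([(o,w[0]),ray(d["scene"][1],225+411/3.5,180+437/3.5),ray(d["side"][1],230+622/4.5,160+68/4.5)]).round(1),tri([(o,w[0]),ray(d["side"][1],230+622/4.5,160+68/4.5)]).round(1),"cast50",wcast(c,[(286,185.5)],50).round(1))
E
```

```text
[[ 475.4 -188.1]
 [ 452.6 -268.1]
 [ 566.1 -299.5]
 [ 587.7 -221.8]]
-15.5 -16.7 -15.900000000000006 [ 520.42266068 -244.34305231] [np.float64(117.2), np.float64(83.2), np.float64(117.8), np.float64(80.6)]
rib top tri [ 481.  -228.5   49.1] [ 479.8 -230.7   44.8] cast50 [[ 481.9 -228.6   50. ]]
```

View pics/c3.png

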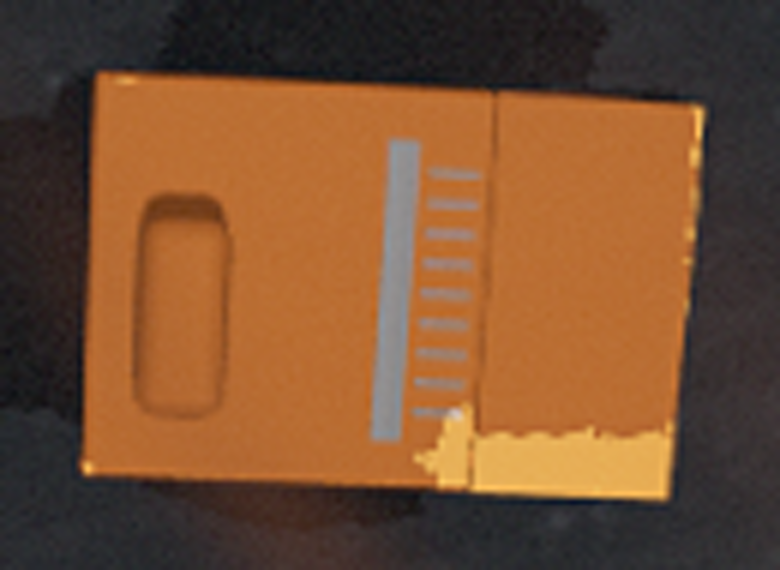

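Crop: plate corners (97,72), (85,472), (668,498), (705,104); rib top centre (180,317).

```bash
python3 - <<'E'
from h import *;import pickle
im,c=pickle.load(open("w3.pkl","rb"))
P=lambda l:np.array(l)/6+[255,135]
q=wcast(c,P([(97,72),(85,472),(668,498),(705,104)]),10)[:,:2];print(q.round(1))
f=lambda v:np.degrees(np.arctan2(v[1],v[0])).round(1)
a=[f(q[2]-q[1]),f(q[3]-q[0]),f(q[0]-q[1])-90,f(q[3]-q[2])-90];print(a,q.mean(0),[np.linalg.norm(q[i]-q[i-1]).round(1) for i in range(4)])
t=np.radians(np.mean(a));x=np.array([np.cos(t),np.sin(t)]);print("yaw",np.mean(a),"rib",q.mean(0)-42*x,"cast50",wcast(c,P([(180,317)]),50)[:,:2])
d=pickle.load(open("d0.pkl","rb"));o,w=wray(c,P([(180,317)]))
print("tri",tri([(o,w[0]),ray(d["side"][1],230+622/4.5,160+68/4.5)]).round(1),tri([(o,w[0]),ray(d["scene"][1],225+411/3.5,180+437/3.5)]).round(1))
p=q.mean(0)-42*x;rel([p[0],p[1],130])
E
```

```text
[[ 475.6 -188.1]
 [ 452.7 -263.8]
 [ 565.9 -299.4]
 [ 589.4 -222.6]]
[np.float64(-17.4), np.float64(-16.9), np.float64(-16.799999999999997), np.float64(-17.0)] [ 520.8796739  -243.48127326] [np.float64(118.9), np.float64(79.1), np.float64(118.7), np.float64(80.3)]
yaw -17.025 rib [ 480.72023596 -231.18413763] cast50 [[ 480.31469624 -230.72357192]]
tri [ 479.2 -232.3   44.5] [ 481.1 -229.9   56.4]
t 3.75 pos [ 473.9 -238.7  223.8] ytool deg -14.66 F [0.3 1.  0.8] shift [ 8.9  4.8 93.8]
```

Emit:
move_arm([
  [1,9,5,0,0.04],
  [1,0,0,40,0],
  [1,0,0,40,0],
  [1,0,0,40,0],
  [1,0,0,30,0],
  [1,0,0,20,0],
  [1,0,0,14,0],
  [1,0,0,4,0],
])

```text
t: 4.55
tool_pos: [479.9, -229.7, 35.0]
tool_rot: [0.803, 0.596, -0.0, -0.002]
contact_force: [0.2, 0.1, -1.2]
grip_width: 0.998
gripper_force: 0.0
```

Emit:
move_arm([
  [-1,0,0,0,0],
  [-1,0,0,0,0],
  [-1,0,0,0,0],
  [-1,0,0,0,0],
  [-1,0,0,0,0],
  [-1,0,0,0,0],
  [-1,0,0,0,0],
  [-1,0,0,0,0],
], newtons=25)

```text
t: 5.35
tool_pos: [480.6, -232.9, 36.2]
tool_rot: [0.804, 0.595, 0.0, -0.0]
contact_force: [0.5, 0.2, 0.1]
grip_width: 0.356
gripper_force: 0.0
```

Emit:
move_arm([
  [-1,0,0,0,0],
  [-1,0,0,0,0],
  [-1,0,0,0,0],
  [-1,0,0,0,0],
], newtons=25)

```text
t: 5.75
tool_pos: [480.6, -232.8, 36.2]
tool_rot: [0.804, 0.595, -0.0, -0.0]
contact_force: [-0.2, -0.8, -0.3]
grip_width: 0.168
gripper_force: 25.0
```

Emit:
move_arm([
  [-1,0,0,-15,0],
  [-1,0,0,-25,0],
  [-1,0,0,-40,0],
  [-1,0,0,-40,0],
  [-1,0,0,0,0],
])

```text
t: 6.25
tool_pos: [483.7, -234.7, 161.2]
tool_rot: [0.804, 0.595, 0.002, 0.005]
contact_force: [1.6, -0.4, -1.8]
grip_width: 0.167
gripper_force: 25.0
```

```bash
python3 ins.py w4
```

```text
t 6.3 pos [ 482.  -233.7  158.5] ytool deg -17.01 F [-0.5 -1.  -2.7] shift [ -2.9  -1.  -41.5]
(251, 182, 188, 123) 11301.5 [[252, 182], [252, 240], [266, 239], [265, 302], [297, 302], [297, 238], [313, 236], [319, 241], [315, 234], [322, 232], [327, 249], [335, 248], [342, 259], [346, 199], [357, 201], [354, 278], [371, 283], [379, 279], [395, 288], [410, 281], [401, 271], [404, 262], [392, 251], [390, 226], [383, 231], [379, 258], [374, 257], [376, 230], [374, 259], [361, 262], [356, 255], [361, 254], [372, 216], [377, 217], [377, 226], [378, 214], [389, 219], [387, 214], [401, 211], [406, 201], [426, 210], [426, 186], [438, 185]]
 rect ((536.129150390625, -301.0011291503906), (136.12193298339844, 196.26002502441406), 73.12273406982422)
```

```bash
cat >off.py <<'E'
from h import *;import pickle,sys;from scipy.spatial.transform import Rotation as R
from cell import manip
im,c=pickle.load(open(sys.argv[1]+".pkl","rb"));s=manip.observe();M=R.from_quat(s["tool_rot"]).as_matrix();tp=np.array(s["tool_pos"])
h=cv2.cvtColor(im,cv2.COLOR_RGB2HSV);m=cv2.inRange(h,(4,150,70),(22,255,255))
m=cv2.medianBlur(m,5);c0,c1,r0=[int(a) for a in sys.argv[2:5]]
cols=np.arange(c0,c1,4);rows=np.array([r0+np.argmax(m[r0:,k]>0) for k in cols])
p=(wcast(c,np.c_[cols,rows-.5],tp[2]-26)-tp)@M
f=np.polyfit(p[:,1],p[:,0],1);g=abs(p[:,0]-np.polyval(f,p[:,1]))<1.5;f=np.polyfit(p[g,1],p[g,0],1)
print("edge at rib: tool x",np.polyval(f,0).round(2),"at mid",np.polyval(f,42).round(2),"slope deg",np.degrees(f[0]).round(2),"n",g.sum(),len(g),"yrange",p[:,1].min(),p[:,1].max())
E
python3 off.py w4 258 430 100;python3 -c "
from h import *
rel([482,-232,240])"
```

```text
edge at rib: tool x 41.89 at mid 41.58 slope deg -0.42 n 43 43 yrange -11.74958656531256 93.45586913628048
t 6.3 pos [ 482.  -233.7  158.5] ytool deg -17.01 F [-0.5 -1.  -2.7] shift [  1.5  -0.  -81.5]
```

Emit:
move_arm([
  [-1,20,-8,0,0],
  [-1,35,-13,0,0],
  [-1,45,-17,0,0],
  [-1,45,-17,0,0],
  [-1,45,-17,0,0],
  [-1,45,-17,0,0],
  [-1,45,-17,0,0],
  [-1,45,-17,0,0],
])

```text
t: 7.1
tool_pos: [455.9, 115.6, 154.1]
tool_rot: [0.804, 0.595, -0.002, -0.001]
contact_force: [1.5, 0.0, -1.8]
grip_width: 0.169
gripper_force: 25.0
```

Emit:
move_arm([
  [-1,40,-15,0,0],
  [-1,32,-12,0,0],
  [-1,17,-6,0,0],
  [-1,8,-3,0,0],
  [-1,0,0,30,-0.06],
  [-1,0,0,20,-0.05],
  [-1,0,0,10,0],
  [-1,0,0,0,0],
])

```text
t: 7.9
tool_pos: [450.4, 216.1, 94.2]
tool_rot: [0.771, 0.637, -0.002, -0.001]
contact_force: [0.2, -0.9, -3.1]
grip_width: 0.167
gripper_force: 25.0
```

```bash
python3 - <<'E'
from h import *;from cell import manip;import pickle
rel([453.5,216.9,60])
c=manip.camera_info("wrist");im=manip.snapshot("wrist");pickle.dump((im,c),open("w5.pkl","wb"));cv2.imwrite("pics/w5.png",im[:,:,::-1])
E
```

```text
t 7.9 pos [450.4 216.1  94.2] ytool deg -10.82 F [ 0.2 -0.9 -3.1] shift [ 1.5  3.  34.2]
```

View pics/w5.png

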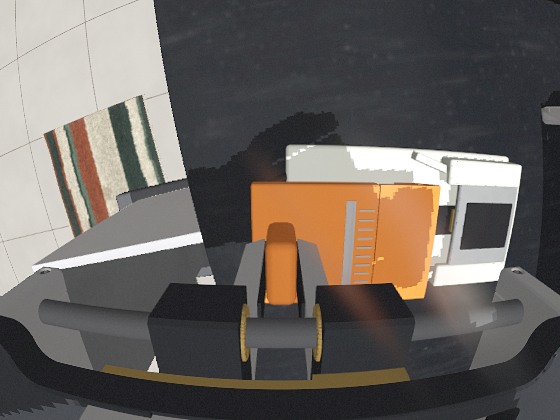

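Insert held above the bed: far bed edge at rows ~146 (cols 290-410), insert far edge row ~183 (cols 252-438), hood at (485,220).

```bash
python3 off.py w5 258 430 160; python3 - <<'E'
from h import *;import pickle
im,c=pickle.load(open("w5.pkl","rb"));o=np.array([542.1,201.1,0]);a=np.radians(-11.1);x=np.array([np.cos(a),np.sin(a),0]);y=np.array([-x[1],x[0],0])
g=im.min(2);L=lambda p:np.c_[(p-o)@x,(p-o)@y]
cols=np.arange(292,405,4);rows=np.array([120+np.argmax(g[120:,k]>100) for k in cols])
l=L(wcast(c,np.c_[cols,rows-.5],12));f=np.polyfit(l[:,0],l[:,1],1);print("far bed edge y at 0,-90",np.polyval(f,[0,-90]).round(2),np.degrees(f[0]).round(2),"x0",l[0])
# hood grey: print intensities down column 456-ish
for k in (468,490,508):
    print(k,[(r,int(im[r,k].min())) for r in range(150,285,3)])
E
```

```text
edge at rib: tool x 42.0 at mid 39.45 slope deg -3.49 n 19 43 yrange -14.617440485524192 87.68446655766212
far bed edge y at 0,-90 [58.03 57.61] 0.27 x0 [-85.632672   57.5008815]
468 [(150, 54), (153, 197), (156, 255), (159, 126), (162, 247), (165, 255), (168, 255), (171, 255), (174, 255), (177, 255), (180, 255), (183, 255), (186, 194), (189, 195), (192, 197), (195, 199), (198, 197), (201, 204), (204, 56), (207, 60), (210, 55), (213, 54), (216, 54), (219, 58), (222, 59), (225, 56), (228, 54), (231, 58), (234, 58), (237, 61), (240, 58), (243, 63), (246, 64), (249, 146), (252, 197), (255, 196), (258, 198), (261, 197), (264, 221), (267, 254), (270, 254), (273, 252), (276, 251), (279, 251), (282, 254)]
490 [(150, 47), (153, 42), (156, 237), (159, 255), (162, 199), (165, 255), (168, 255), (171, 255), (174, 255), (177, 255), (180, 255), (183, 255), (186, 193), (189, 197), (192, 197), (195, 197), (198, 198), (201, 200), (204, 51), (207, 54), (210, 51), (213, 52), (216, 57), (219, 53), (222, 56), (225, 52), (228, 54), (231, 56), (234, 52), (237, 53), (240, 57), (243, 50), (246, 54), (249, 199), (252, 195), (255, 194), (258, 195), (261, 195), (264, 255), (267, 255), (270, 254), (273, 255), (276, 254), (279, 255), (282, 50)]
508 [(150, 49), (153, 46), (156, 45), (159, 164), (162, 115), (165, 246), (168, 255), (171, 255), (174, 255), (177, 255), (180, 255), (183, 255), (186, 236), (189, 193), (192, 193), (195, 191), (198, 190), (201, 193), (204, 42), (207, 53), (210, 55), (213, 51), (216, 52), (219, 47), (222, 43), (225, 55), (228, 157), (231, 196), (234, 196), (237, 196), (240, 230), (243, 255), (246, 197), (249, 44), (252, 41), (255, 42), (258, 47), (261, 46), (264, 49), (267, 70), (270, 117), (273, 110), (276, 106), (279, 104), (282, 105)]
```

```bash
sed -i 's/^h=cv2.*$/m=np.uint8(im[:,:,0].astype(int)-im[:,:,2]>60)*255/' off.py; python3 off.py w5 258 430 160;python3 off.py w4 258 430 160; python3 - <<'E'
from h import *;import pickle
im,c=pickle.load(open("w5.pkl","rb"));o=np.array([542.1,201.1,0]);a=np.radians(-11.1);x=np.array([np.cos(a),np.sin(a),0]);y=np.array([-x[1],x[0],0])
L=lambda p:np.c_[(p-o)@x,(p-o)@y].round(1)
for k in (468,490):
    col=im[:,k].min(1).astype(float);col=(col>225)
    up=max(r for r in range(165,200) if col[r]);dn=min(r for r in range(252,285) if col[r])
    print(k,up,dn,L(wcast(c,[(k,up+.5),(k,dn-.5)],32)).tolist(),L(wcast(c,[(k,203.5),(k,248.5)],32)).tolist())
E
```

```text
edge at rib: tool x 42.07 at mid 42.01 slope deg -0.08 n 43 43 yrange -14.617440485524192 87.68446655766212
edge at rib: tool x -393.51 at mid -398.11 slope deg -6.28 n 43 43 yrange 102.25646345995892 241.8293623083034
468 184 265 [[51.6, 34.0], [64.8, -34.1]] [[53.9, 18.8], [61.4, -19.4]]
490 185 263 [[74.1, 34.0], [89.2, -33.8]] [[76.7, 19.1], [85.6, -20.4]]
```

Emit:
move_arm([
  [-1,1,3,10,0.003],
  [-1,0,0,15,0],
  [-1,0,0,10,0],
  [-1,0,0,6,0],
  [-1,0,0,2,0],
  [-1,0,0,0,0],
  [-1,0,0,0,0],
])

```text
t: 8.65
tool_pos: [455.7, 217.8, 53.7]
tool_rot: [0.771, 0.637, 0.0, 0.0]
contact_force: [0.1, -0.0, -2.8]
grip_width: 0.17
gripper_force: 25.0
```

Emit:
move_arm([
  [-1,0,0,1,0],
  [-1,0,0,0,0],
])

```text
t: 8.85
tool_pos: [455.4, 217.8, 52.6]
tool_rot: [0.771, 0.637, 0.0, 0.0]
contact_force: [-0.5, -0.9, -2.6]
grip_width: 0.172
gripper_force: 25.0
```

Emit:
move_arm([
  [-1,0,0,1,0],
  [-1,0,0,0,0],
])

```text
t: 9.05
tool_pos: [455.2, 217.7, 51.3]
tool_rot: [0.771, 0.637, 0.0, -0.0]
contact_force: [-0.6, 0.7, -3.1]
grip_width: 0.167
gripper_force: 25.0
```

Emit:
move_arm([
  [-1,-1.5,0,2,0],
  [-1,0,0,0,0],
  [-1,0,0,0.5,0],
  [-1,0,0,0,0],
])

```text
t: 9.45
tool_pos: [454.9, 216.2, 48.7]
tool_rot: [0.771, 0.637, -0.0, -0.0]
contact_force: [-0.2, -0.5, -2.0]
grip_width: 0.171
gripper_force: 25.0
```

Emit:
move_arm([
  [-1,0,0,0.5,0],
  [-1,0,0,0,0],
])

```text
t: 9.65
tool_pos: [454.9, 216.2, 48.2]
tool_rot: [0.771, 0.637, -0.0, -0.0]
contact_force: [-0.1, -0.7, -1.9]
grip_width: 0.171
gripper_force: 25.0
```

Emit:
move_arm([
  [-1,0,0,0.5,0],
  [-1,0,0,0,0],
])

```text
t: 9.85
tool_pos: [455.0, 216.2, 48.1]
tool_rot: [0.771, 0.637, 0.0, 0.0]
contact_force: [-0.9, -0.8, 1.3]
grip_width: 0.172
gripper_force: 25.0
```

```bash
cat >st.py <<'E'
from h import *;from cell import manip
from scipy.spatial.transform import Rotation as R
o=np.array([542.1,201.1,0]);a=np.radians(-11.1);x=np.array([np.cos(a),np.sin(a),0]);y=np.array([-x[1],x[0],0])
s=manip.observe();M=R.from_quat(s["tool_rot"]).as_matrix();p=np.array(s["tool_pos"]);F=np.array(s["contact_force"])
print("t",round(s["t"],2),"slicer TCP",((p-o)@x).round(2),((p-o)@y).round(2),p[2].round(2),"yaw",np.degrees(np.arctan2(M[1,1],M[0,1])).round(2),"F",(F@x).round(1),(F@y).round(1),F[2].round(1),"tilt",M[:2,2].round(4),"T",np.round(s["wrist_torque"],2))
E
python3 st.py
```

```text
t 9.85 slicer TCP -88.41 -1.93 48.14 yaw -10.88 F -0.7 -0.9 1.3 tilt [0.0003 0.0002] T [-0.11  0.31 -0.03]
```

Emit:
move_arm([
  [-1,0,3,0,0.003],
  [-1,0,5,0,0],
  [-1,0,5,0,0],
  [-1,0,5,0,0],
  [-1,0,2,0,0],
  [-1,0,0,0,0],
])

```text
t: 10.45
tool_pos: [474.2, 212.5, 48.1]
tool_rot: [0.772, 0.635, -0.0, -0.001]
contact_force: [-4.4, 1.3, 5.6]
grip_width: 0.169
gripper_force: 25.0
```

```bash
python3 st.py; python3 - <<'E'
from h import *;from cell import manip;import pickle
c=manip.camera_info("wrist");im=manip.snapshot("wrist");pickle.dump((im,c),open("w6.pkl","wb"))
cv2.imwrite("pics/w6.png",cv2.resize(im[140:320,240:530,::-1],None,fx=2.7,fy=2.7,interpolation=cv2.INTER_CUBIC))
E
python3 off.py w6 300 390 150
```

```text
t 10.45 slicer TCP -68.78 -1.84 48.14 yaw -11.09 F -4.6 0.4 5.6 tilt [-0.001   0.0005] T [0.05 0.68 0.05]
edge at rib: tool x 42.97 at mid 42.24 slope deg -1.0 n 23 23 yrange 10.699002070362504 63.993950498619434
```

View pics/w6.png

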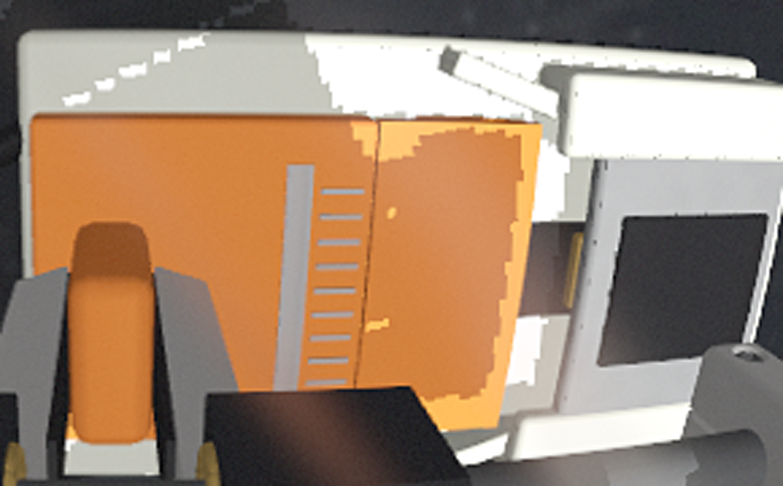

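Insert lies flat on the bed, its nose (540,120)-(500,430 in the crop) square before the mouth between the flares; brass catch visible at (575,268).

Emit:
move_arm([
  [-1,0,0,-0.4,0],
  [-1,0,3,0,0],
  [-1,0,3,0,0],
  [-1,0,2,0,0],
  [-1,0,0,0,0],
])

```text
t: 11.0
tool_pos: [483.0, 210.7, 48.2]
tool_rot: [0.772, 0.636, 0.0, 0.0]
contact_force: [-1.8, 0.5, 1.7]
grip_width: 0.166
gripper_force: 25.0
```

```bash
python3 st.py
```

```text
t 11.0 slicer TCP -59.81 -1.93 48.16 yaw -11.07 F -1.9 0.1 1.7 tilt [0.0005 0.0001] T [ 0.02  0.46 -0.04]
```

Emit:
move_arm([
  [-1,0,2.5,0,0],
  [-1,0,2.5,0,0],
  [-1,0,2.5,0,0],
  [-1,0,2.5,0,0],
  [-1,0,0,0,0],
])

```text
t: 11.5
tool_pos: [493.2, 208.8, 48.1]
tool_rot: [0.772, 0.636, 0.0, 0.0]
contact_force: [-1.0, 0.0, 0.6]
grip_width: 0.165
gripper_force: 25.0
```

```bash
python3 st.py
```

```text
t 11.5 slicer TCP -49.52 -1.86 48.13 yaw -11.06 F -1.0 -0.1 0.6 tilt [0.0012 0.    ] T [0.01 0.37 0.01]
```

Emit:
move_arm([
  [-1,0,2,0,0],
  [-1,0,2,0,0],
  [-1,0,2,0,0],
  [-1,0,2,0,0],
  [-1,0,0,0,0],
])

```text
t: 12.0
tool_pos: [499.8, 207.4, 48.1]
tool_rot: [0.772, 0.636, -0.0, -0.0]
contact_force: [-2.8, 0.4, 1.9]
grip_width: 0.167
gripper_force: 25.0
```

Emit:
move_arm([
  [-1,0,2,0,0],
  [-1,0,2,0,0],
  [-1,0,2,0,0],
  [-1,0,2,0,0],
  [-1,0,0,0,0],
])

```text
t: 12.5
tool_pos: [506.6, 205.9, 48.2]
tool_rot: [0.772, 0.636, -0.001, -0.001]
contact_force: [-6.3, 1.0, 4.9]
grip_width: 0.167
gripper_force: 25.0
```

```bash
python3 st.py
```

```text
t 12.5 slicer TCP -35.81 -2.12 48.19 yaw -11.07 F -6.4 -0.3 4.9 tilt [-0.0027  0.0001] T [0.13 0.94 0.01]
```

Emit:
move_arm([
  [-1,0,1.5,-0.2,0],
  [-1,0,1.5,0,0],
  [-1,0,0,0,0],
])

```text
t: 12.8
tool_pos: [512.1, 205.2, 48.4]
tool_rot: [0.772, 0.636, 0.001, 0.001]
contact_force: [-1.5, -0.2, 1.1]
grip_width: 0.165
gripper_force: 25.0
```

```bash
python3 st.py
```

```text
t 12.8 slicer TCP -30.25 -1.77 48.4 yaw -11.06 F -1.5 -0.5 1.1 tilt [0.0019 0.    ] T [-0.1   0.12 -0.04]
```

Emit:
move_arm([
  [-1,0,2,0,0],
  [-1,0,2,0,0],
  [-1,0,2,0,0],
  [-1,0,2,0,0],
  [-1,0,0,0,0],
])

```text
t: 13.3
tool_pos: [519.3, 203.7, 48.4]
tool_rot: [0.772, 0.636, 0.0, 0.0]
contact_force: [-1.4, 0.1, 0.8]
grip_width: 0.17
gripper_force: 25.0
```

```bash
python3 st.py
```

```text
t 13.3 slicer TCP -22.85 -1.86 48.37 yaw -11.06 F -1.4 -0.2 0.8 tilt [0.0007 0.    ] T [-0.08  0.15  0.01]
```

Emit:
move_arm([
  [-1,0,1,0,0],
  [-1,0,1,0,0],
  [-1,0,1,0,0],
  [-1,0,1,0,0],
  [-1,0,0,0,0],
])

```text
t: 13.8
tool_pos: [522.9, 203.0, 48.4]
tool_rot: [0.772, 0.636, 0.0, 0.0]
contact_force: [-1.5, 0.1, 0.6]
grip_width: 0.17
gripper_force: 25.0
```

Emit:
move_arm([
  [-1,0,1,0,0],
  [-1,0,1,0,0],
  [-1,0,0,0,0],
])

```text
t: 14.1
tool_pos: [524.9, 202.6, 48.4]
tool_rot: [0.772, 0.636, 0.0, 0.0]
contact_force: [-2.6, -0.1, 0.3]
grip_width: 0.169
gripper_force: 25.0
```

Emit:
move_arm([
  [-1,0,1,0,0],
  [-1,0,1,0,0],
  [-1,0,0,0,0],
])

```text
t: 14.4
tool_pos: [526.8, 202.2, 48.4]
tool_rot: [0.772, 0.636, 0.0, 0.0]
contact_force: [-1.8, -0.8, 0.7]
grip_width: 0.166
gripper_force: 25.0
```

```bash
python3 st.py
```

```text
t 14.4 slicer TCP -15.19 -1.89 48.39 yaw -11.06 F -1.6 -1.1 0.7 tilt [0.0003 0.0001] T [-0.08  0.25  0.01]
```

Emit:
move_arm([
  [-1,0,1,0,0],
  [-1,0,1,0,0],
  [-1,0,0,0,0],
])

```text
t: 14.7
tool_pos: [529.2, 201.7, 48.2]
tool_rot: [0.772, 0.636, 0.0, 0.0]
contact_force: [-0.6, 0.2, -2.4]
grip_width: 0.17
gripper_force: 25.0
```

Emit:
move_arm([
  [-1,0,1,0,0],
  [-1,0,1,0,0],
  [-1,0,0,0,0],
])

```text
t: 15.0
tool_pos: [530.4, 201.4, 48.2]
tool_rot: [0.772, 0.636, -0.0, -0.0]
contact_force: [-1.2, -1.0, -1.3]
grip_width: 0.166
gripper_force: 25.0
```

```bash
python3 st.py
```

```text
t 15.0 slicer TCP -11.56 -1.93 48.22 yaw -11.06 F -1.0 -1.2 -1.3 tilt [-0.0005  0.0001] T [ 0.04  0.31 -0.03]
```

Emit:
move_arm([
  [-1,0,1,0,0],
  [-1,0,0,0,0],
])

```text
t: 15.2
tool_pos: [530.5, 201.3, 48.3]
tool_rot: [0.772, 0.636, -0.001, -0.001]
contact_force: [-3.1, 0.5, 0.1]
grip_width: 0.174
gripper_force: 25.0
```

Emit:
move_arm([
  [-1,0,1,0,0],
  [-1,0,0,0,0],
])

```text
t: 15.4
tool_pos: [530.5, 201.3, 48.4]
tool_rot: [0.772, 0.636, -0.001, -0.001]
contact_force: [-6.1, 1.9, 1.6]
grip_width: 0.168
gripper_force: 25.0
```

```bash
python3 st.py
```

```text
t 15.4 slicer TCP -11.4 -2.02 48.38 yaw -11.07 F -6.3 0.7 1.6 tilt [-0.0036  0.0003] T [0.29 0.96 0.08]
```

Emit:
move_arm([
  [-1,0,1,0,0],
  [-1,0,0,0,0],
])

```text
t: 15.6
tool_pos: [530.6, 201.3, 48.5]
tool_rot: [0.772, 0.636, -0.002, -0.002]
contact_force: [-8.5, 2.3, 3.7]
grip_width: 0.168
gripper_force: 25.0
```

Emit:
move_arm([
  [-1,0,-1.5,0,0],
  [-1,0,-1.2,0,0],
  [-1,0,0,0,0],
])

```text
t: 15.9
tool_pos: [530.4, 201.4, 48.2]
tool_rot: [0.772, 0.636, -0.0, -0.0]
contact_force: [-2.9, 1.5, -0.6]
grip_width: 0.172
gripper_force: 25.0
```

```bash
python3 st.py
```

```text
t 15.9 slicer TCP -11.49 -1.99 48.2 yaw -11.05 F -3.2 0.9 -0.6 tilt [-0.0006 -0.0001] T [0.12 0.66 0.02]
```

Home against the stop, z dropped with the click. Release partially (the hood is near) and lift.

Emit:
move_arm([
  [-0.4,0,-0.5,0,0],
  [-0.4,0,0,0,0],
  [-0.4,0,0,0,0],
  [-0.4,0,0,0,0],
  [-0.4,0,0,0,0],
])

```text
t: 16.4
tool_pos: [530.8, 201.4, 48.5]
tool_rot: [0.772, 0.636, 0.0, 0.0]
contact_force: [0.3, 0.8, 0.0]
grip_width: 0.298
gripper_force: 0.0
```

Emit:
move_arm([
  [-0.4,0,0,-5,0],
  [-0.4,0,0,-15,0],
  [-0.4,0,0,-30,0],
  [-0.4,0,0,-40,0],
  [-0.4,0,0,-30,0],
  [-0.4,0,-30,0,0],
  [-0.4,0,-40,0,0],
  [-0.4,0,0,0,0],
])

```text
t: 17.2
tool_pos: [456.5, 215.0, 168.8]
tool_rot: [0.771, 0.636, -0.002, -0.001]
contact_force: [0.9, -0.7, 0.2]
grip_width: 0.298
gripper_force: 0.0
```

```bash
python3 - <<'E'
from h import *;from cell import manip;import pickle
c=manip.camera_info("wrist");im=manip.snapshot("wrist");pickle.dump((im,c),open("w7.pkl","wb"));rel([0,0,0])
cv2.imwrite("pics/w7.png",cv2.resize(im[100:320,240:530,::-1],None,fx=2.7,fy=2.7,interpolation=cv2.INTER_CUBIC))
E
```

```text
t 17.25 pos [459.5 215.1 169. ] ytool deg -10.97 F [-0.3 -0.2  0.3] shift [-298.6 -410.2  169. ]
```

View pics/w7.png

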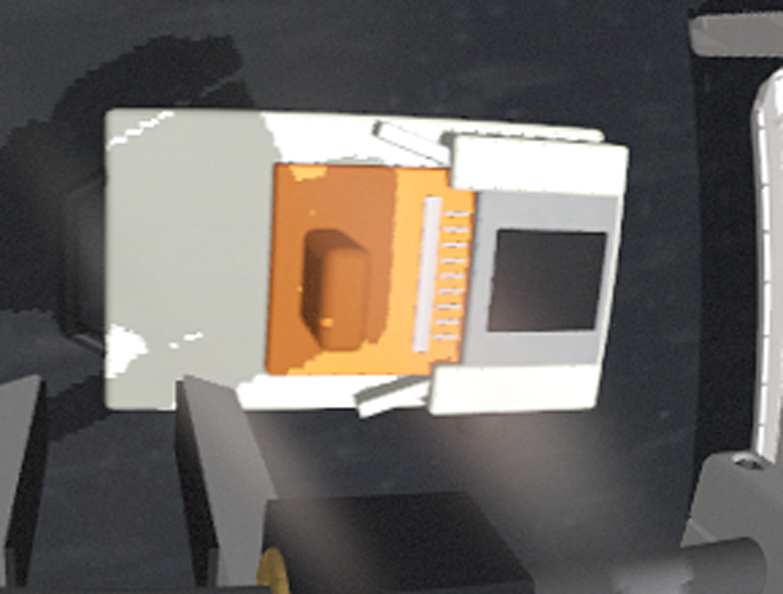

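The insert sits square under lips and hood, rear edge at (275,165)-(267,374) in the crop, gripper clear.

```bash
python3 - <<'E'
from h import *;from cell import manip;import pickle
im,c=pickle.load(open("w7.pkl","rb"));o=np.array([542.1,201.1,0]);a=np.radians(-11.1);x=np.array([np.cos(a),np.sin(a),0])
print("rear edge slicer x",((wcast(c,np.array([(275,165),(267,374)])/2.7+[240,100],22)-o)@x).round(1))
print(manip.finish_job())
E
```

```text
rear edge slicer x [-29.5 -28.9]
the job is handed in; nothing more can be done
None
```

The job is handed in: the insert is against the hard stop (largest push about 9 N), released, with the gripper clear at hand-in. The catch click is inferred from a jump in vertical force and a small drop in height just before the stop, and not seen directly.

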